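# Shut and lock the lathe's belt cover

### The job

The belt has been changed in the lathe headstock on the bench. Shut its belt cover fully, turn the wing-headed quarter-turn stud until it lines up with its slot, press it in and give it a quarter turn clockwise until it catches, so that the cover is locked.

Things in the scene. Friction and masses are not known exactly. Their poses are not given: they have to be found in the camera images.
- headstock: Headstock of a small wood lathe, fixed on the bench: grey casing 160 (x) x 200 (y) x 140 mm, open at the top over pulley and belt, with a hinged cover. Origin: centre of its underside on the bench. x points to the hinge side (roughly away from the robot), y along the spindle to the dark handwheel (92 mm across, out to y = 143 mm; bare spindle nose out to y = -153 mm), z up.
- cover (a joint): Hinge of the grey belt cover: 0 = fully shut (a stop), larger = open; starts open at 0.6 to 1.1 and stays where it is left, its hinge being stiff (0.5 N m: a few newtons at the edge). A flat plate 172 x 204 x 5 mm. Two raised lines on it, left and right of the stud, show the line of the slot beneath; two dots, the wing's line when locked.
- cover_hinge (a point): Middle of the cover's hinge line, which runs along the headstock's y axis; 86.5 mm along x and 142 mm up from the headstock's origin. Its axes are the cover's own, parallel to the headstock's when shut.
- cover_edge (a point): Middle of the cover's free front edge, on its outer (upper) face, 176.5 mm from the hinge line; when shut, 145 mm above the bench and 10 mm out over the casing's front. Axes are the cover's own: x from this edge to the hinge, y along the edge, z out of the outer face. The face is bare from 40 to 100 mm to either side of the stud.
- wing (a point): Centre of the stud's steel wing: upright, 32 mm long (its y axis), 9 mm thick (x), 21 mm tall (z, along the stud, out of the cover), on a flange 30 mm across whose top is 10 mm below this point. Captive in the cover, 134.5 mm from the hinge line. Cover shut, the point is 179.5 mm above the bench with the stud out (34.5 mm above the cover), 168 mm when locked.
- stud_press (a joint): Press of the stud into the cover, m: 0 = sprung out, 0.017 = bottomed; spring 2 N at 0, 8 N at the bottom. Cover shut: out of line with the slot it stops at 0.002, in line it goes through. From 0.014 its pin can turn under the plate and, once turned 0.5 rad or more, stays under it when let go (so it can be gripped anew). Locked, it springs back to 0.0115 into a notch.
- stud_turn (a joint): Turn of the stud, rad, clockwise from above positive: 0 = wing and cross pin in line with the slot (along the headstock's y axis), 1.57 = locked, wing across the slot. Stops at -1.35 and 1.66. Starts between -1.15 and -0.4 and stays where it is left (friction 0.02 N m).
- slot (a point): Centre of the slot, on top of the steel plate inside the casing's front: 48 mm from the headstock's origin towards -x, 131 mm up, 9 mm below the shut cover. Slot 9 mm wide, 31 mm long along the headstock's y; the stud's cross pin is 6 mm thick, 28 mm long and enters within about 6 degrees. Under the plate, across the slot, is a 9 mm wide, 2.5 mm deep notch for the pin.

How it is judged:
On the way, in this order (a step that is already met when the one before it is completed fails the run):
1. the belt cover is fully shut (value of joint cover below 0.015 rad), for 0.2 s.
2. the stud's cross pin has been pressed through the slot (value of joint cover below 0.015 rad and value of joint stud_press above 0.0132 m), for 0.05 s.
At the end, for the whole second after the job is handed in: The cover is shut (joint below 0.015 rad) and the stud has caught in its notch: turned more than 1.40 rad clockwise from the slot line, sprung back to between 9.5 and 13.2 mm of press, and at rest (value of joint cover below 0.015 rad and value of joint stud_turn above 1.4 rad and value of joint stud_press between 0.0095 and 0.0132 m and velocity of joint stud_turn between -0.1 and 0.1 rad/s); the robot touches nothing.
It also fails if it takes over 58 s, if anything falls off the work surface, if the arm or the gripper's body presses on something with over 40 N, if the wrist force passes 120 N, or if a joint passes its speed limit or range.

### The arm

A 6-joint arm with a two-finger parallel gripper is mounted at the origin on a cart in front of the work surface, level with it; the furniture and walls round the work are solid. World frame = base frame: x ahead of the robot, y to its left, z up, the work surface at z = 0. Lengths are in m, angles in rad, forces in N, time in s.
With the tool pointing down it reaches from about 0.325 to 0.775 m from the base axis. Payload 9.3 kg.
Tool frame: the origin (TCP) lies on the mounting face of the last link; the fingertips stand 173 mm ahead of it and the grasp point (between the pads) lies 155 mm ahead of it; z points along the fingers, y is the line along which they close (so a half turn about z gives the same grasp; the last joint's range is limited). The gripper opens to 85 mm and grips with 20 to 120 N. Pads are 22 mm wide; open, the fingers measure 114 mm over their backs; the gripper's body (76 mm by 85 mm) begins 54 mm behind the grasp point. The pads swing forward as they close: fully open they stand 13 mm farther back than shut.
Start: joints at [-0.153, 0.259, 0.021, 1.334, 0, 1.418], TCP at [0.55, -0, 0.405] pointing down, gripper open.
Joint ranges: [-3.04, 3.04], [-0.91, 1.82], [-1.04, 1.36], [-1.92, 1.95], [-1.52, 1.45], [-3.14, 3.14]. Speed limits (rad/s): [2.22, 2.22, 2.79, 3.14, 3.14, 3.14].

### API

Orientations are given as a unit quaternion [x, y, z, w].
In Python, from station import r, imaging gives the robot as it stands.
- The arm moves only by the tool apply_moves, never from a script. Its argument "targets" is one flat list of numbers, 7 for each row, row after row: the opening, from 0 (shut) to 1 (fully open), then the shift along the tool's x, y, z in cm, then the turn, a rotation vector about the tool's x, y, z in degrees. A call has 1 to 20 rows; each row is the pose to reach, as a shift and turn from the pose commanded when the call began, along the tool's axes at that moment; what a row does not reach only later rows make up. A row lasts 1/12 s, in which the tool goes at most 41.7 mm and 7.16 degrees, less where a joint would pass 70% of its speed; a pose out of reach is approached as far as the arm can. A call with a gripper value outside its range is refused whole. The fingers move at their own pace and stop on an object; "grip_force" is the grip in N (left out, the last holds). Time passes only in rows, so rows that repeat a pose let the fingers close. It gives the time, the measured TCP pose, the force, the opening and the grip force at its end, in the units of the state.
- r.sense(): the state, without advancing time (a new reading comes with each control period).
- imaging.grab_frame(name): name is "scene" or "side" or "wrist"; returns (picture, depth): 480x640x3 uint8, blue, green, red; 480x640 float32, m along the optical axis (not along the pixel's ray), 0 where there is no reading.
- imaging.camera_info(name): a dict with "fx", "fy", "cx", "cy" (pixels), "R" (3x3) and "t" (3): a world point X has camera coordinates R X + t. Camera axes: x right, y down, z forward; pixel columns grow to the right and rows downward; lengths in m; the calibration is good to about 2 mm. A picture is of the moment at which its call begins: read the wrist's pose just before it. camera_info takes no time and is no camera call; for the wrist camera it gives the pose at the moment of the call.
- r.finish_job(): hands the job in; it is judged then, once.
The state is a dict: "time": time; "qpos": joint angles; "qvel": joint speeds; "joint_torque": joint torques, N m; "position": TCP position; "orientation": TCP orientation; "force": force on the tool from outside, world axes, zero at the start; "moment": the same for the moment, N m; "width": opening from 0.0 (shut) to 1.0 (fully open); "gripper_force": force on a finger pad.
Only numpy, scipy, OpenCV 4.12 (cv2) and the standard library are available. Lean on these libraries where they do the work, as an engineer would, in place of code of your own. Each camera call takes 0.05 s, during which the arm holds its last target. There are 200 camera calls.

## Working session

There is one attempt and no reset: what is moved stays moved. The work goes in short steps, Python scripts to look and compute and a tool call to move; the robot and the scene stay as the last step left them, time stands still between calls to the robot, and variables do not carry over. Pictures are saved under pics/ and viewed, at most 10 in all, crops included, and the job is handed in when it is done.

Besides the shell and the picture viewer there is one more tool, called after "Call:" by a JSON object that holds its "method" and its "body", one argument or row to a line. apply_moves: Moves the arm, as the interface text tells. Its arguments: {"type":"object","properties":{"targets":{"type":"array","items":{"type":"number"}},"grip_force":{"type":"number"}},"required":["targets"]}

```bash
mkdir -p pics; python3 - <<'E'
from station import r, imaging
import cv2,numpy as np
s=r.sense();print(s['time'],s['position'],s['orientation'],s['width'])
for n in("scene","side","wrist"):
    c=imaging.camera_info(n);p,d=imaging.grab_frame(n);cv2.imwrite(f'pics/{n}0.png',p);np.savez(f'{n}0.npz',d=d,**c)
    print(n,-c['R'].T@c['t'],c['R'][2])
a=cv2.imread('pics/scene0.png');b=cv2.imread('pics/side0.png')
E
```

```text
0.0 [5.49466296e-01 8.90684736e-05 4.04305827e-01] [ 7.07117147e-01  7.07095643e-01 -6.62108562e-04 -8.08156174e-04] 1.00141253423731
scene [ 0.05100828 -0.24706935  0.77450894] [ 0.57436625  0.304902   -0.75969611]
side [0.24399626 0.73495708 0.50951597] [ 0.34237868 -0.82390183 -0.45162221]
wrist [0.54924292 0.08344057 0.37378407] [-0.0034158  -0.32236907 -0.9466079 ]
```

View pics/scene0.png

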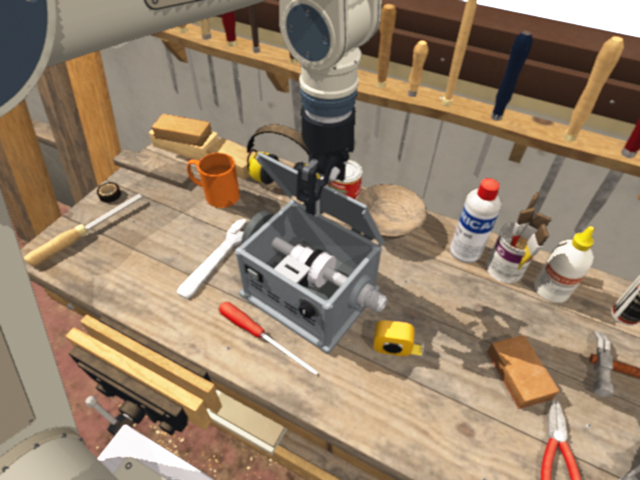

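View pics/side0.png

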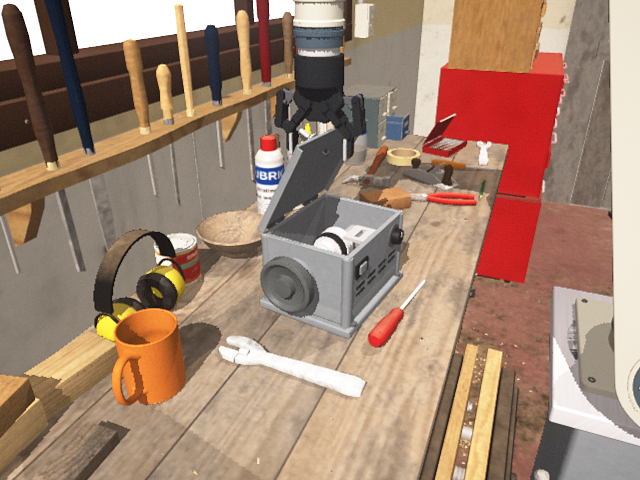

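```bash
cat >h.py <<'E'
import numpy as np
def cloud(d,c):
    v,u=np.mgrid[:480,:640];P=np.stack([(u-c['cx'])/c['fx']*d,(v-c['cy'])/c['fy']*d,d],-1)
    return (P-c['t'])@c['R'],d>0
def ray(c,u,v,z):
    o=-c['R'].T@c['t'];k=c['R'].T@np.array([(u-c['cx'])/c['fx'],(v-c['cy'])/c['fy'],1]);return o+k*(z-o[2])/k[2]
E
python3 - <<'E'
import numpy as np,cv2
from h import *
img=np.full((600,800,3),255,np.uint8)
for n,col in(("scene",(255,0,0)),("side",(0,0,255)),("wrist",(0,150,0))):
    c=np.load(f'{n}0.npz');P,m=cloud(c['d'],c)
    k=m&(P[...,2]>.135)&(P[...,2]<.145)&(P[...,0]>.4)&(P[...,0]<.75)&(abs(P[...,1])<.25)
    for x,y,z in P[k]:
        cv2.circle(img,(int(400-(y)*1700),int(580-(x-.4)*1700)),1,col,-1)
    k=m&(P[...,2]>.17)&(P[...,2]<.29)&(P[...,0]>.4)&(P[...,0]<.75)&(abs(P[...,1])<.25)
    for x,y,z in P[k]: 
        img[np.clip(int(580-(x-.4)*1700),0,599),np.clip(int(400-y*1700),0,799)]=(0,200,200)
for i in range(8): cv2.putText(img,f'{.4+.05*i:.2f}',(0,int(580-85*i)),0,.4,(0,0,0))
for i in range(-4,5): cv2.putText(img,f'{.05*i:.2f}',(int(400-85*i),598),0,.4,(0,0,0))
cv2.imwrite('pics/top.png',img)
a=cv2.imread('pics/scene0.png')[140:350,220:400];b=cv2.imread('pics/side0.png')[120:345,240:420];w=cv2.imread('pics/wrist0.png')
o=np.zeros((600,800,3),np.uint8);o[:300,:257]=cv2.resize(a,(257,300));o[:300,260:500]=cv2.resize(b,(240,300));o[300:,:400]=cv2.resize(w,(400,300));o[:300,500:]=0
cv2.imwrite('pics/wristv.png',w)
E
```

```text
(no output)
```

View pics/top.png

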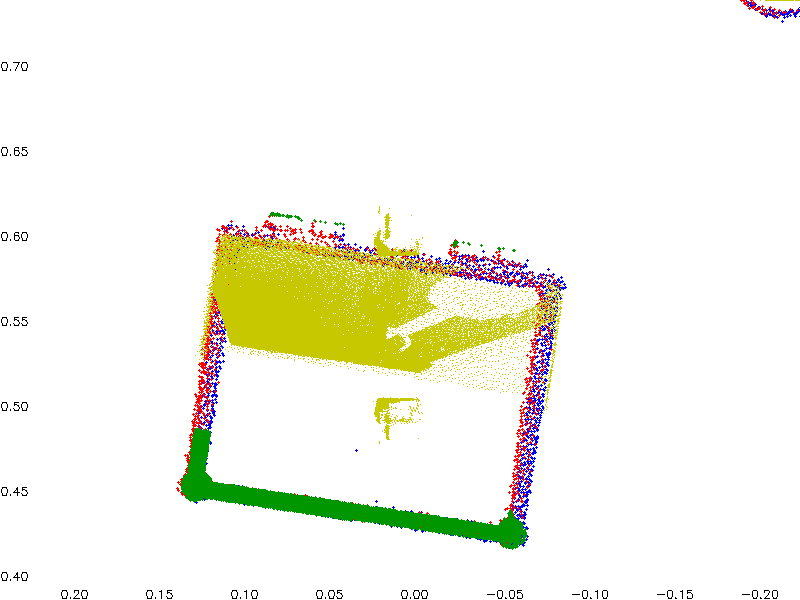

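View pics/wristv.png

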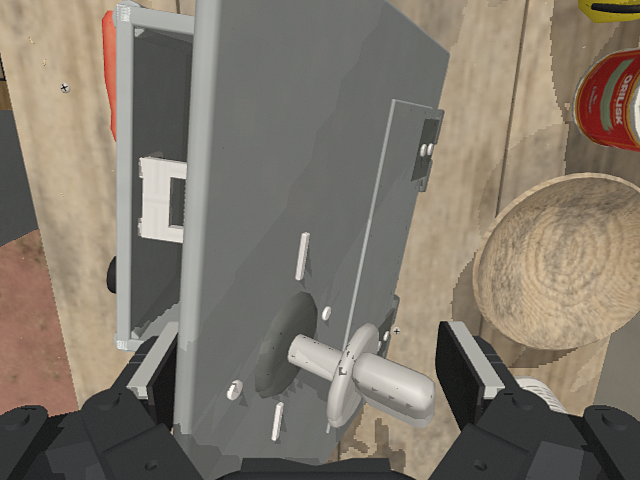

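The scene and side pictures show the headstock with its cover open and the gripper above it. In the top plot the front rim runs from (195,485) to (512,530), so the yaw is about -8.5°. The wrist view shows the stud between the fingers at about (350,370). Next I'll fit the pose numerically.

```bash
python3 - <<'E'
import numpy as np
from h import *
for n in("scene","side","wrist"):
    c=np.load(f'{n}0.npz');P,m=cloud(c['d'],c)
    k=m&(abs(P[...,2]-.140)<.004)&(P[...,0]>.4)&(P[...,0]<.53)&(P[...,1]<.15)&(P[...,1]>-.1)
    Q=P[k]
    F=Q[(Q[:,0]-.4345-.149*Q[:,1]<.008)&(Q[:,1]<.11)&(Q[:,1]>-.04)]
    s,b=np.polyfit(F[:,1],F[:,0],1);yaw=-np.arctan(s);print(n,len(F),'yaw',yaw)
    R=np.array([[np.cos(yaw),-np.sin(yaw)],[np.sin(yaw),np.cos(yaw)]]);L=Q[:,:2]@R
    print(' local x front pct',np.percentile(F[:,:2]@R[:,0],[1,50,99]),'y pct',np.percentile(L[:,1],[.5,5,95,99.5]),'z',np.median(F[:,2]))
    # cover plane: rows in air
    k=m&(P[...,2]>.16)&(P[...,2]<.30)&(P[...,1]>.03)&(P[...,1]<.115)&(P[...,0]>.5)&(P[...,0]<.62)
    G=P[k]
    if len(G)>50:
        X=G[:,:2]@R; A=np.polyfit(X[:,0],G[:,2],1);res=G[:,2]-np.polyval(A,X[:,0]);g=abs(res)<.02
        A=np.polyfit(G[g,2],X[g,0],1);print(' cover slope angle',np.arctan2(1,-A[0]),'local x at z=.142',np.polyval(A,.142),'zmax',G[:,2].max(),'std',(X[g,0]-np.polyval(A,G[g,2])).std())
c=np.load('wrist0.npz');P,m=cloud(c['d'],c)
for u,v in[(410,385),(425,400),(380,362),(360,370),(185,200),(185,400),(300,255),(277,420),(235,390),(326,313)]:print((u,v),P[v,u].round(4))
E
```

```text
scene 460 yaw -0.14824632967269594
 local x front pct [0.42605903 0.43020157 0.43614652] y pct [-0.00940769 -0.00800348  0.18826785  0.19095995] z 0.14036449339566137
 cover slope angle 1.10799764641007 local x at z=.142 0.5878299682511818 zmax 0.29996384640166657 std 0.002727128146564411
side 319 yaw -0.14887779535939835
 local x front pct [0.42678393 0.42971713 0.43630316] y pct [-0.00702292 -0.00379207  0.19293599  0.19468837] z 0.1400860214317826
 cover slope angle 1.0948153232068387 local x at z=.142 0.5903865105706328 zmax 0.29983093091196233 std 0.0025652885163274914
wrist 4949 yaw -0.14806385372026457
 local x front pct [0.42657888 0.43191649 0.43569378] y pct [-0.00664391  0.0022639   0.18966442  0.19277819] z 0.14016446032407717
 cover slope angle 1.0746082430532782 local x at z=.142 0.5979341805234081 zmax 0.2999994347484274 std 0.0008928624993663779
(410, 385) [0.5713 0.0186 0.2904]
(425, 400) [0.5744 0.0164 0.293 ]
(380, 362) [0.5649 0.0211 0.285 ]
(360, 370) [0.5598 0.0201 0.2868]
(185, 200) [0.5247 0.0649 0.2971]
(185, 400) [0.5211 0.0217 0.2995]
(300, 255) [0.5446 0.0416 0.2648]
(277, 420) [ 0.5365 -0.0152  0.2644]
(235, 390) [0.5292 0.0149 0.2877]
(326, 313) [0.5525 0.0109 0.2417]
```

Call:
{"method": "apply_moves", "body": {
  "targets": [1, 0, 0, -4, 0, 0, 0, 1, 0, 0, -8, 0, 0, 0, 1, 0, 0, -10, 0, 0, 0, 0, -1, 0.5, -10, 0, 0, -7, 0, -2, 1, -10, 0, 0, -14, 0, -3, 1.5, -10, 0, 0, -21, 0, -4, 2, -10, 0, 0, -28, 0, -5, 2.3, -10, 0, 0, -35, 0, -6, 2.3, -10, 0, 0, -42, 0, -6.3, 2.3, -10, 0, 0, -49, 0, -6.3, 2.3, -10, 0, 0, -56, 0, -6.3, 2.3, -10, 0, 0, -63, 0, -6.3, 2.3, -10, 0, 0, -70, 0, -6.3, 2.3, -10, 0, 0, -77, 0, -6.3, 2.3, -10, 0, 0, -84, 0, -6.3, 2.3, -10, 0, 0, -90, 0, -6.3, 2.3, -10, 0, 0, -97, 0, -6.3, 2.3, -10, 0, 0, -104, 0, -6.3, 2.3, -10, 0, 0, -111, 0, -6.3, 2.3, -10, 0, 0, -118],
  "grip_force": 60
}}

```text
time: 1.82
position: [0.5733, -0.0631, 0.5042]
orientation: [-0.245, 0.97, 0.0, -0.0]
force: [3.9, -0.1, -3.4]
width: 0.0
gripper_force: 0.0
```

```bash
python3 - <<'E'
from station import r
s=r.sense();print({k:s[k] for k in('time','qpos','position','orientation','width','force')})
E
```

```text
{'time': 1.8167, 'qpos': array([-2.55082202e-01,  3.01378057e-01,  3.31744745e-01,  1.60141221e+00,
        1.44154771e-05, -7.49835458e-01]), 'position': array([ 0.57332108, -0.06310333,  0.50423066]), 'orientation': array([-2.44861291e-01,  9.69558112e-01,  6.63195549e-05, -1.05724052e-04]), 'width': 0.0003344899186704015, 'force': array([ 3.85500365, -0.13653244, -3.36771041])}
```

Call:
{"method": "apply_moves", "body": {
  "targets": [0, 0, 0, 0, 0, 0, -7, 0, 0, 0, 0, 0, 0, -14, 0, 0, 0, 0, 0, 0, -21, 0, 0, 0, 0, 0, 0, -28, 0, 0, 0, 0, 0, 0, -35, 0, 0, 0, 0, 0, 0, -42, 0, 0, 0, 0, 0, 0, -49, 0, 0, 0, 0, 0, 0, -53.5, 0, 0, 0, 0, 0, 0, -53.5]
}}

```text
time: 2.57
position: [0.5733, -0.0631, 0.5043]
orientation: [-0.654, 0.756, 0.0, -0.0]
force: [3.6, -0.7, -2.7]
width: 0.002
gripper_force: 0.0
```

```bash
cat >>h.py <<'E'
yaw=-.1484;HR=np.array([[np.cos(yaw),-np.sin(yaw)],[np.sin(yaw),np.cos(yaw)]])
E
python3 - <<'E'
from station import r
from h import *
from scipy.spatial.transform import Rotation as Ro
s=r.sense();p=s['position'];M=Ro.from_quat(s['orientation']).as_matrix();L=p[:2]@HR
print(s['time'],p,L,np.degrees(np.arctan2(M[1,1],M[0,1])),s['force'])
for f in np.linspace(0,1,15):
    th=1.2*(1-f);R=.145+.015*f
    x=.593-R*np.cos(th)+.003*np.sin(th)+.012;z=.142+R*np.sin(th)+.003*np.cos(th)
    print(f'{th:.2f} y {-(x-L[0])*100:.1f} z {(p[2]-.173-z)*100:.1f} x {-(.0225-L[1])*100:.1f}')
E
```

```text
2.5667 [ 0.57330401 -0.06308879  0.5042502 ] [0.57633083 0.02237101] 171.7051409124214 [ 3.60860352 -0.70825497 -2.65888226]
1.20 y 2.1 z 5.3 x -0.0
1.11 y 3.3 z 5.7 x -0.0
1.03 y 4.5 z 6.2 x -0.0
0.94 y 5.6 z 6.8 x -0.0
0.86 y 6.7 z 7.4 x -0.0
0.77 y 7.7 z 8.2 x -0.0
0.69 y 8.7 z 9.1 x -0.0
0.60 y 9.6 z 10.1 x -0.0
0.51 y 10.4 z 11.1 x -0.0
0.43 y 11.1 z 12.2 x -0.0
0.34 y 11.7 z 13.4 x -0.0
0.26 y 12.2 z 14.6 x -0.0
0.17 y 12.6 z 15.9 x -0.0
0.09 y 12.9 z 17.3 x -0.0
0.00 y 13.1 z 18.6 x -0.0
```

Call:
{"method": "apply_moves", "body": {
  "targets": [0, 0, 0, 3, 0, 0, 0, 0, 0, 1, 5.3, 0, 0, 0, 0, 0, 3.3, 5.7, 0, 0, 0, 0, 0, 4.5, 6.2, 0, 0, 0, 0, 0, 5.6, 6.8, 0, 0, 0, 0, 0, 6.7, 7.4, 0, 0, 0, 0, 0, 7.7, 8.2, 0, 0, 0, 0, 0, 8.7, 9.1, 0, 0, 0, 0, 0, 9.6, 10.1, 0, 0, 0, 0, 0, 10.4, 11.1, 0, 0, 0, 0, 0, 11.1, 12.2, 0, 0, 0, 0, 0, 11.7, 13.4, 0, 0, 0, 0, 0, 12.2, 14.6, 0, 0, 0, 0, 0, 12.6, 15.9, 0, 0, 0, 0, 0, 12.9, 17.3, 0, 0, 0, 0, 0, 13.1, 18.2, 0, 0, 0, 0, 0, 13.1, 18.7, 0, 0, 0, 0, 0, 13.1, 18.7, 0, 0, 0]
}}

```text
time: 4.07
position: [0.4429, -0.0435, 0.3184]
orientation: [-0.652, 0.758, 0.0, -0.0]
force: [-0.6, 1.1, 1.4]
width: -0.0
gripper_force: 2.8
```

```bash
python3 - <<'E'
from station import r,imaging
import cv2,numpy as np
from h import *
s=r.sense();print(s['time'],s['position'],s['position'][:2]@HR,s['force'])
c=imaging.camera_info('wrist');p,d=imaging.grab_frame('wrist');cv2.imwrite('pics/w1.png',p);np.savez('w1.npz',d=d,**c)
E
```

```text
4.0667 [ 0.44294297 -0.0434813   0.31841282] [0.44450351 0.02248835] [-0.63758293  1.08418334  1.36633949]
```

View pics/w1.png

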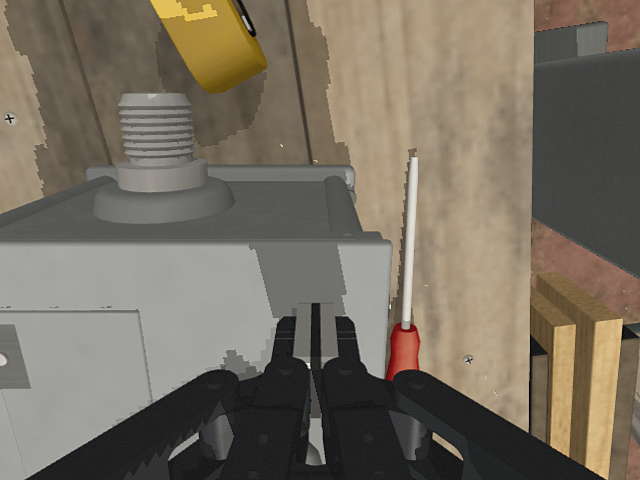

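The wrist view shows the cover lying nearly flat under the fingertips at about (315,330), but with little force on them. I'll press a bit further to seat it.

Call:
{"method": "apply_moves", "body": {
  "targets": [0, 0, 0, 0.2, 0, 0, 0, 0, 0, 0, 0.3, 0, 0, 0, 0, 0, 0, 0.3, 0, 0, 0, 0, 0, 0, 0.3, 0, 0, 0]
}}

```text
time: 4.45
position: [0.4427, -0.0434, 0.318]
orientation: [-0.652, 0.758, -0.001, 0.0]
force: [-13.6, 3.9, 39.7]
width: -0.001
gripper_force: 21.4
```

Call:
{"method": "apply_moves", "body": {
  "targets": [0, 0, 0, -3, 0, 0, 0, 0, 0, 0, -6, 0, 0, 0, 0, -4, -0.5, -9, 0, 0, 0, 0, -8, -1, -10, 0, 0, 0, 0, -12, -1.4, -10, 0, 0, 0, 0.4, -14, -1.4, -10, 0, 0, 0, 0.4, -14, -1.4, -10, 0, 0, 0, 0.4, -14, -1.4, -10, 0, 0, 0]
}}

```text
time: 5.12
position: [0.4782, 0.0941, 0.4146]
orientation: [-0.653, 0.757, 0.0, -0.0]
force: [3.2, 0.4, -3.7]
width: 0.395
gripper_force: 0.0
```

```bash
python3 - <<'E'
from station import r,imaging
import cv2,numpy as np
from h import *
s=r.sense();print(s['time'],s['position'],s['position'][:2]@HR,s['force'],s['width'])
for n in('wrist','scene','side'):
    c=imaging.camera_info(n);p,d=imaging.grab_frame(n);cv2.imwrite(f'pics/{n}2.png',p);np.savez(f'{n}2.npz',d=d,**c)
    P,m=cloud(d,c);X=P[...,:2]@HR
    k=m&(X[...,0]>.425)&(X[...,0]<.58)&(X[...,1]>0)&(X[...,1]<.185)&(abs(P[...,2]-.145)<.012);A=np.polyfit(X[k][:,0],P[k][:,2],1);print(n,k.sum(),'tilt',-A[0],'z at slot',np.polyval(A,.4585))
E
```

```text
5.1167 [0.4782111  0.09408579 0.41458796] [0.4590439  0.16375802] [ 3.20908486  0.40971778 -3.67442158] 0.3954205813372036
wrist 73746 tilt -0.010032508670196316 z at slot 0.14525686028500798
scene 7010 tilt -0.00950797738788732 z at slot 0.1458097779678126
side 4258 tilt -0.008019089049612661 z at slot 0.14576274636489198
```

View pics/wrist2.png

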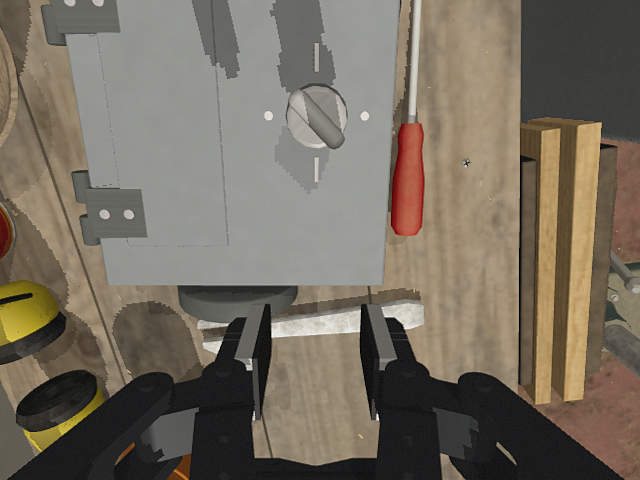

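The wrist picture shows the cover shut. The wing runs from about (297,93) to (337,142), the raised lines are at (317,57) and (317,170), and the dots at (268,116) and (365,116). Next I'll get its angle and centre from depth.

```bash
python3 - <<'E'
import numpy as np
from h import *
c=np.load('wrist2.npz');P,m=cloud(c['d'],c)
print('lines',[(P[v,u,:2]@HR).round(4) for u,v in((317,57),(317,170))],'dots',[(P[v,u,:2]@HR).round(4) for u,v in((268,116),(365,116))])
Q=P[80:160,280:360].reshape(-1,3);print(np.percentile(Q[:,2],[50,90,99]))
for lo in(.177,.183,.187):
    q=Q[Q[:,2]>lo];X=q[:,:2]@HR
    w,V=np.linalg.eigh(np.cov(X.T));v=V[:,1];v=v*np.sign(v[1])
    e=(X-X.mean(0))@V
    print(lo,len(X),X.mean(0),'phi',np.degrees(np.arctan2(v[0],v[1])),np.ptp(e,axis=0),'midrange',((e.max(0)+e.min(0))/2)@V.T+X.mean(0))
E
```

```text
lines [array([0.4577, 0.0624]), array([0.4576, 0.1207])] dots [array([0.4842, 0.0918]), array([0.4316, 0.0918])]
[0.14681516 0.18967835 0.19114308]
0.177 1431 [0.45815181 0.0910351 ] phi -43.399734074281824 [0.01077419 0.03198183] midrange [0.45737036 0.09098988]
0.183 1424 [0.45817485 0.0910415 ] phi -43.35886389511467 [0.01077519 0.03198211] midrange [0.45737405 0.0909949 ]
0.187 1361 [0.4581726  0.09104867] phi -43.34090120190778 [0.01068668 0.03147118] midrange [0.45729068 0.09102238]
```

Call:
{"method": "apply_moves", "body": {
  "targets": [0.5, 1.5, 0, 0, 0, 0, -7, 0.5, 3, 0, 0, 0, 0, -14, 0.5, 4.5, 0, 0, 0, 0, -21, 0.5, 6, 0, 0, 0, 0, -28, 0.5, 7.2, 0.1, 0, 0, 0, -35, 0.5, 7.2, 0.1, 0, 0, 0, -42, 0.5, 7.2, 0.1, 0, 0, 0, -43.4, 0.5, 7.2, 0.1, 2.5, 0, 0, -43.4, 0.5, 7.2, 0.1, 5, 0, 0, -43.4, 0.5, 7.2, 0.1, 7, 0, 0, -43.4, 0.5, 7.2, 0.1, 7, 0, 0, -43.4, 0.5, 7.2, 0.1, 7, 0, 0, -43.4]
}}

```text
time: 6.27
position: [0.4662, 0.0214, 0.3446]
orientation: [0.886, -0.464, -0.001, 0.0]
force: [3.5, -0.6, -1.9]
width: 0.498
gripper_force: 0.0
```

```bash
python3 - <<'E'
from station import r
from h import *
s=r.sense();print(s['time'],s['position'],s['position'][:2]@HR,s['qpos'][5],s['force'],s['moment'],s['width'])
E
```

```text
6.2667 [0.466171   0.02138069 0.34456093] [0.45788601 0.09007183] -2.3114045290491387 [ 3.5090258  -0.61692708 -1.87612352] [-0.01209226 -0.67064927  0.10086785] 0.4980639680976693
```

Call:
{"method": "apply_moves", "body": {
  "targets": [0.3, -0.1, -0.1, 0, 0, 0, 0, 0, -0.1, -0.1, 0, 0, 0, 0, 0, -0.1, -0.1, 0, 0, 0, 0, 0, -0.1, -0.1, 0, 0, 0, 0, 0, -0.1, -0.1, 0, 0, 0, 0, 0, -0.1, -0.1, 0, 0, 0, 0, 0, -0.1, -0.1, 0, 0, 0, 0],
  "grip_force": 50
}}

```text
time: 6.85
position: [0.4668, 0.023, 0.345]
orientation: [0.887, -0.463, 0.001, -0.0]
force: [4.1, -2.4, -2.2]
width: 0.091
gripper_force: 52.8
```

```bash
python3 - <<'E'
from station import r
from h import *
s=r.sense();print(s['time'],s['position'],s['position'][:2]@HR,s['qpos'][5],s['force'],s['moment'],s['width'],s['gripper_force'])
E
```

```text
6.85 [0.46678574 0.02300169 0.34503334] [0.45825432 0.09176591] -2.310306803712264 [ 4.0793283  -2.39140219 -2.22637093] [-0.41028753 -0.88569701  0.04447452] 0.09072975606920328 52.84800052642822
```

Call:
{"method": "apply_moves", "body": {
  "targets": [0, 0, 0, 0, 0, 0, 6, 0, 0, 0, 0, 0, 0, 12, 0, 0, 0, 0, 0, 0, 18, 0, 0, 0, 0, 0, 0, 24, 0, 0, 0, 0, 0, 0, 30, 0, 0, 0, 0, 0, 0, 36, 0, 0, 0, 0, 0, 0, 42, 0, 0, 0, 0, 0, 0, 43.4, 0, 0, 0, 0, 0, 0, 43.4, 0, 0, 0, 0, 0, 0, 43.4]
}}

```text
time: 7.68
position: [0.467, 0.023, 0.3449]
orientation: [-0.653, 0.758, -0.001, 0.0]
force: [6.5, -1.9, -1.0]
width: 0.089
gripper_force: 52.8
```

```bash
python3 - <<'E'
from station import r
from h import *
from scipy.spatial.transform import Rotation as Ro
s=r.sense();M=Ro.from_quat(s['orientation']).as_matrix()
print(s['time'],s['position'],s['position'][:2]@HR,np.degrees(np.arctan2(M[1,1],M[0,1])),'want',180-8.5,s['force'],s['moment'],s['width'],s['gripper_force'])
E
```

```text
7.6833 [0.46695841 0.022968   0.34493057] [0.45843007 0.09175812] 171.47715315190968 want 171.5 [ 6.45920429 -1.92282305 -0.98078194] [-0.46665075 -1.09813075  0.06363043] 0.08918944569053829 52.81086981296539
```

Call:
{"method": "apply_moves", "body": {
  "targets": [0, 0, 0, 0.2, 0, 0, 0, 0, 0, 0, 0.4, 0, 0, 0, 0, 0, 0, 0.5, 0, 0, 0, 0, 0, 0, 0.5, 0, 0, 0]
}}

```text
time: 8.02
position: [0.467, 0.0229, 0.3399]
orientation: [-0.653, 0.758, -0.001, 0.0]
force: [5.0, -1.5, -0.0]
width: 0.088
gripper_force: 53.1
```

Call:
{"method": "apply_moves", "body": {
  "targets": [0, 0, 0, 0.3, 0, 0, 0, 0, 0, 0, 0.6, 0, 0, 0, 0, 0, 0, 0.9, 0, 0, 0, 0, 0, 0, 1.1, 0, 0, 0, 0, 0, 0, 1.15, 0, 0, 0, 0, 0, 0, 1.15, 0, 0, 0, 0, 0, 0, 1.15, 0, 0, 0]
}}

```text
time: 8.6
position: [0.4669, 0.023, 0.329]
orientation: [-0.653, 0.758, -0.001, 0.001]
force: [3.5, -2.7, 6.9]
width: 0.09
gripper_force: 54.1
```

```bash
python3 - <<'E'
from station import r
from h import *
s=r.sense()
print(s['time'],s['position'],s['position'][:2]@HR,s['qpos'][5],s['force'],s['moment'],s['width'],s['gripper_force'])
E
```

```text
8.6 [0.46688062 0.02301602 0.32898759] [0.45834604 0.09179411] -1.5528756847205183 [ 3.45453071 -2.73057197  6.87848152] [-0.48141205 -0.61479218  0.04647041] 0.08975480698571645 54.083640575408936
```

Call:
{"method": "apply_moves", "body": {
  "targets": [0, 0, 0, 0, 0, 0, 6, 0, 0, 0, 0, 0, 0, 12, 0, 0, 0, 0, 0, 0, 18, 0, 0, 0, 0, 0, 0, 24, 0, 0, 0, 0, 0, 0, 30, 0, 0, 0, 0, 0, 0, 36, 0, 0, 0, 0, 0, 0, 42, 0, 0, 0, 0, 0, 0, 48, 0, 0, 0, 0, 0, 0, 54, 0, 0, 0, 0, 0, 0, 60, 0, 0, 0, 0, 0, 0, 66, 0, 0, 0, 0, 0, 0, 72, 0, 0, 0, 0, 0, 0, 78, 0, 0, 0, 0, 0, 0, 84, 0, 0, 0, 0, 0, 0, 89, 0, 0, 0, 0, 0, 0, 90.5, 0, 0, 0, 0, 0, 0, 90.5, 0, 0, 0, 0, 0, 0, 90.5]
}}

```text
time: 10.1
position: [0.467, 0.0228, 0.329]
orientation: [0.079, 0.997, -0.001, 0.001]
force: [4.0, -4.2, 6.6]
width: 0.091
gripper_force: 54.0
```

```bash
python3 - <<'E'
from station import r
from h import *
from scipy.spatial.transform import Rotation as Ro
s=r.sense();M=Ro.from_quat(s['orientation']).as_matrix()
print(s['time'],s['position'],s['position'][:2]@HR,np.degrees(np.arctan2(M[1,1],M[0,1])),s['qpos'][5],s['force'],s['moment'],s['width'],s['gripper_force'])
E
```

```text
10.1 [0.46698582 0.02276513 0.32898272] [0.45848717 0.09156153] 80.96747502870902 0.026844975014247877 [ 3.95432995 -4.23091157  6.61031492] [-0.91197009 -0.62427077  0.05293118] 0.09060362111409904 54.00978147983551
```

Call:
{"method": "apply_moves", "body": {
  "targets": [0, 0, 0, -0.15, 0, 0, 0, 0, 0, 0, -0.3, 0, 0, 0, 0, 0, 0, -0.45, 0, 0, 0, 0, 0, 0, -0.45, 0, 0, 0, 0, 0, 0, -0.45, 0, 0, 0]
}}

```text
time: 10.52
position: [0.467, 0.0228, 0.3332]
orientation: [0.079, 0.997, -0.001, 0.001]
force: [5.1, -3.9, 3.2]
width: 0.09
gripper_force: 53.5
```

Call:
{"method": "apply_moves", "body": {
  "targets": [0.2, 0, 0, 0, 0, 0, 0, 0.4, 0, 0, 0, 0, 0, 0, 0.5, 0, 0, 0, 0, 0, 0, 0.5, 0, 0, 0, 0, 0, 0, 0.5, 0, 0, -2, 0, 0, 0, 0.5, 0, 0, -5, 0, 0, 0, 0.5, 0, 0, -8, 0, 0, 0, 0.5, 7, 0, -9, 0, 0, 0, 0.5, 7, 0, -9, 0, 0, 0, 0.5, 7, 0, -9, 0, 0, 0, 0.5, 7, 0, -9, 0, 0, 0]
}}

```text
time: 11.43
position: [0.3967, 0.0343, 0.4233]
orientation: [0.078, 0.997, 0.0, 0.001]
force: [3.9, -0.2, -2.7]
width: 0.5
gripper_force: 0.0
```

```bash
python3 - <<'E'
from station import r,imaging
import cv2,numpy as np
from h import *
s=r.sense();print(s['time'],s['position'],s['position'][:2]@HR,s['force'])
o=[]
for n in('wrist','scene','side'):
    c=imaging.camera_info(n);p,d=imaging.grab_frame(n);o.append(p)
    P,m=cloud(d,c);X=P[...,:2]@HR
    k=m&(np.hypot(X[...,0]-.458,X[...,1]-.0915)<.022)&(P[...,2]>.168)&(P[...,2]<.2);q=X[k]
    if len(q)>20:
        w,V=np.linalg.eigh(np.cov(q.T));v=V[:,1]*np.sign(V[0,1]);print(n,len(q),q.mean(0),'phi',np.degrees(np.arctan2(v[0],v[1])),'top z',np.percentile(P[k][:,2],[50,95]))
cv2.imwrite('pics/end.png',np.hstack([cv2.resize(o[0],(400,300)),cv2.resize(o[1],(400,300))]))
E
```

```text
11.4333 [0.39671607 0.03426776 0.42325718] [0.38728904 0.09254794] [ 3.85976446 -0.1806095  -2.69569394]
wrist 747 [0.45451997 0.09142639] phi 90.67409282698628 top z [0.17792435 0.17929662]
scene 134 [0.45623666 0.08961998] phi 92.54605508085474 top z [0.17776868 0.1805426 ]
side 147 [0.45768582 0.0952855 ] phi 88.01558640754831 top z [0.17493775 0.17894229]
```

View pics/end.png

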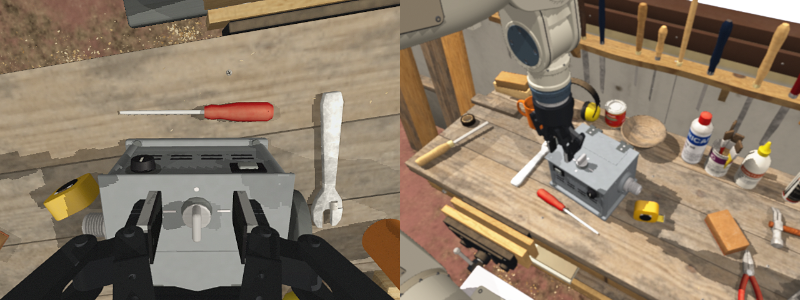

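The picture shows the wing at (197,215) standing across the slot line and in line with the dots. Depth puts its turn at about 90.7° and its top at 0.179 m, which is the locked height (0.168 + 0.011), and the gripper is clear.

```bash
python3 -c "
from station import r
print(r.finish_job())"
```

```text
the job is handed in; nothing more can be done
None
```

The belt cover is shut and its stud is turned about 90° into its notch, with the wing at locked height; the job was handed in at about 12 s of the 58 s allowed, and no verdict came back.

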